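Draw the ring tray from under the riser with the bench hook

ROBOT

A 6-joint arm with a two-finger parallel gripper is mounted at the origin on the work surface. World frame = base frame: x ahead of the robot, y to its left, z up, the work surface at z = 0. Lengths are in m, angles in rad, forces in N, time in s.
With the tool pointing down it reaches from about 0.25 to 0.725 m from the base axis. Payload 4 kg.
Tool frame: the origin (TCP) lies at the very end of the fingers, on their centre line; the grasp point (between the pads) lies 19 mm behind it; z points along the fingers, y is the direction in which the jaws open and shut (so a half turn about z gives the same grasp; the last joint's range is limited). The gripper opens to 85 mm and grips with 20 to 120 N. Pads are 22 mm wide; open, the fingers measure 114 mm over their backs; the gripper's body (76 mm by 85 mm) begins 54 mm behind the grasp point. The pads swing forward as they close: fully open they stand 13 mm farther back than shut.
Start: joints at [1.14, 0.241, 0.005, 1.335, 0, 1.571], TCP at [0.209, 0.454, 0.209] pointing down, gripper open.
Joint ranges: [-2.72, 2.72], [-1.05, 1.87], [-1.09, 1.28], [-1.99, 2.15], [-1.42, 1.44], [-3.14, 3.14]. Speed limits (rad/s): [2.79, 2.79, 3.14, 3.14, 3.14, 3.14].

INTERFACE

Orientations are given as a unit quaternion [x, y, z, w].
In Python, from workcell import bot gives the robot as it stands.
- The arm moves only by the shell command python3 -m crank 'ROWS'. ROWS is JSON, a list that holds one entry, the list of rows, each a list of 5 numbers: the shift along the tool's x, y, z in mm, then the turn about the tool's z in degrees, then the closure in counts, from 0 (fully open) to 255 (shut). In form: [[[tx, ty, tz, turn, grip], ...]]. A call has 1 to 12 rows; each row shifts and turns the pose as measured when the row begins, along the tool's axes as they then stand; what a row does not reach is not made up. A row lasts 1/8 s, in which the tool goes at most 62.5 mm and 10.7 degrees, less where a joint would pass 70% of its speed; a pose out of reach is approached as far as the arm can. A call is refused whole if a number of a shift passes 62.5 or a number of a turn 10.7, either way. A call with a gripper value outside its range is refused whole. The fingers move at their own pace and stop on an object; the grip force is fixed at half the most. Time passes only in rows, so rows that do not move let the fingers close. It gives the time, the measured TCP pose, the force and the opening at its end, in the units of the state.
- bot.get_obs(): the state, without advancing time (a new reading comes with each control period).
- bot.camera(name): name is "scene" or "top"; returns a dict with "img" (420x560x3 uint8, blue, green, red), "depth" (420x560 float32, m along the optical axis (not along the pixel's ray), 0 where there is no reading), "fx", "fy", "cx", "cy" (pixels), "R" (3x3) and "t" (3): a world point X has camera coordinates R X + t. Camera axes: x right, y down, z forward; pixel columns grow to the right and rows downward; lengths in m; the calibration is good to about 2 mm. A picture is of the moment at which its call begins.
- bot.job_done(): hands the job in, once; it reports no verdict.
The state is a dict: "clock": time; "joint_pos": joint angles; "joint_vel": joint speeds; "tau": joint torques, N m; "eef_pos": TCP position; "tool_rot": TCP orientation; "ft_force": force on the tool from outside, world axes, zero at the start; "ft_torque": the same for the moment, N m; "grip_width": finger opening in m.
Only numpy, scipy, OpenCV 4.12 (cv2) and the standard library are available. Lean on these libraries where they do the work, as an engineer would, in place of code of your own. Each camera call takes 0.05 s, during which the arm holds its last target.

TASK

On the jeweller's bench two tray drawers are pushed back beneath the wooden riser, their steel pull loops out of reach under the ledge. Take the bench tool whose rod ends in a down-turned hook, catch the loop of the wider tray (the one with the rings) and draw that tray out until its whole loop stands in the open in front of the ledge. Leave the narrow tray where it is, and let go of the hook tool standing upright on its foot on the bench.

Things in the scene. Friction and masses are not known exactly. Their poses are not given: they have to be found in the camera images.
- puller_grip (a point): Grip centre of the loose hook tool, 90 mm above its foot's underside. Foot 70x60x10 mm, upright wooden handle 30 (x) by 24 mm (y), top at 120; grasp across y. An 8 mm rod runs along the tool's +x at height 52, turns down 130 mm ahead of the handle's axis and ends 22 mm above the bench. Axes: x to the hook, z up. Its twin across the bench has a straight rod with a rubber end: not wanted.
- ring_tray_loop (a point): Centre of the wide tray's pull loop, 36 mm up: level U of 7 mm bar at the middle of its front wall, opening 37 (x) by 40 mm (y), clear above and below; wall 20 mm in +x, front bar 20.5 mm in -x. Tray 200 long, 120 wide, 52 mm high, black pad with rings; its back end shows behind the riser. Slides out along the riser's -x against 1.5 N, stop at 120 mm, stays put. Axes: as the riser's.
- bits_tray_loop (a point): The same point on the narrow tray, 80 mm wide, holding small brass, steel and wood bits, otherwise built alike. It lies beside the wide tray, on either side of it, and slides as easily; leave it alone.
- riser: Fixed wooden riser over both trays. Origin: on the bench below the middle of the ledge's front edge; x leads in under the ledge, away from the robot, z up. Ledge 150 deep (x), 280 wide (y), 15 mm thick, underside 120 mm up, on a 12 mm wall at either end, open in front. Loops at y +65 and -65 mm, at first 38 to 50 mm in from the front edge. Small jars on its back part.
Mind the look-alikes: they are no part of the job. What is shaped like the part that bears puller_grip but red is not meant.

How it is judged:
By the outcome, as a careful person would: the job done as asked, in the order asked, and still so for the second after the job is handed in, with the robot touching nothing.
It also fails if it takes over 51 s, if anything falls off the work surface, if the arm or the gripper's body presses on something with over 40 N, if the wrist force passes 120 N, or if a joint passes its speed limit or range.

## Working session

There is one attempt and no reset: what is moved stays moved. The work goes in short steps, Python scripts to look and compute and a shell command to move; the robot and the scene stay as the last step left them, time stands still between calls to the robot, and variables do not carry over. Pictures are saved under pics/ and viewed, and the job is handed in when it is done.

```bash
mkdir -p pics; ls; python3 - <<'E'
from workcell import bot
import cv2,numpy as np
o=bot.get_obs()
for k,v in o.items(): print(k,np.round(v,4))
for n in("scene","top"):
    c=bot.camera(n); cv2.imwrite(f"pics/{n}0.png",c["img"]); np.savez(f"{n}0.npz",**c)
    print(n,c["fx"],c["cx"],c["cy"],np.round(c["R"],3).tolist(),np.round(c["t"],3), "campos",np.round(-c["R"].T@c["t"],3))
E
```

```text
pics
clock 0.0
joint_pos [1.14   0.2414 0.0037 1.3352 0.     1.5708]
joint_vel [-0.0018 -0.0004 -0.001   0.0016  0.0012  0.001 ]
tau [-1.40000e-03 -3.72321e+01  2.52407e+01  1.69000e-02 -1.00000e-04
  0.00000e+00]
eef_pos [0.2085 0.4537 0.2084]
tool_rot [ 2.138e-01  9.769e-01 -1.000e-03 -2.000e-04]
ft_force [-0.2071  0.001   0.0603]
ft_torque [ 0.0234 -0.0212  0.0194]
grip_width 0.0852
scene 505.8691790641272 277.1103223485931 195.6169657543192 [[0.977, 0.214, -0.014], [0.168, -0.808, -0.564], [-0.132, 0.549, -0.825]] [-0.485 -0.11   1.39 ] campos [ 0.675 -0.748  1.078]
top 381.19724981559705 277.14702778184227 214.40810071455448 [[-0.012, -1.0, 0.001], [-0.981, 0.012, -0.194], [0.194, -0.003, -0.981]] [-0.053  0.551  1.15 ] campos [ 0.317 -0.056  1.235]
```

View pics/scene0.png

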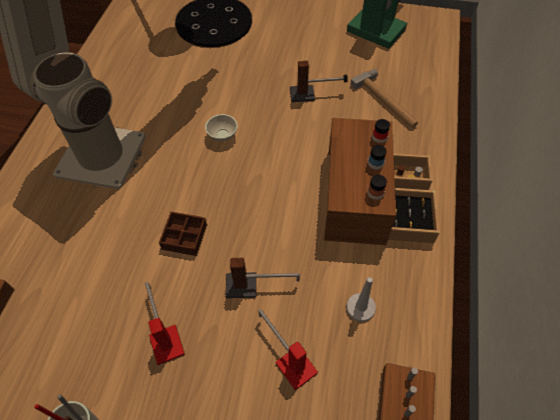

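View pics/top0.png

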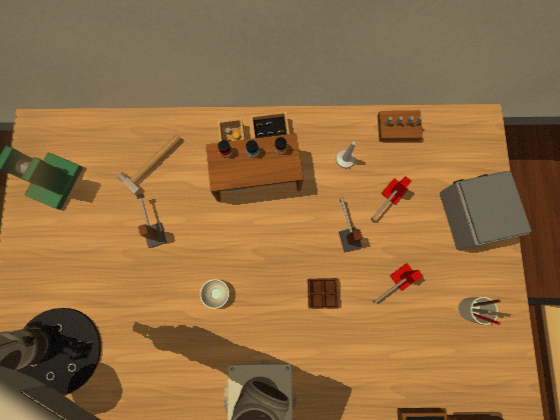

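Candidates for the hook tool: the wooden-handled pair at scene (238,275) and (303,82), seen in top at (350,238) and (152,234). The red-handled ones at scene (165,340) and (295,362) are excluded by colour. I'll crop close to tell the hook from the rubber end.

```bash
python3 - <<'E'
import cv2,numpy as np
s=cv2.imread("pics/scene0.png"); t=cv2.imread("pics/top0.png")
a=cv2.resize(s[245:315,215:315],(400,280),interpolation=cv2.INTER_CUBIC)
b=cv2.resize(s[50:120,275:375],(400,280),interpolation=cv2.INTER_CUBIC)
c=cv2.resize(t[185:255,310:410],(400,280),interpolation=cv2.INTER_CUBIC)
d=cv2.resize(t[185:255,100:200],(400,280),interpolation=cv2.INTER_CUBIC)
cv2.imwrite("pics/crop0.png",np.vstack([np.hstack([a,b]),np.hstack([c,d])]))
e=cv2.resize(s[110:250,310:450],(560,560),interpolation=cv2.INTER_CUBIC)
cv2.imwrite("pics/crop1.png",e)
E
```

```text
(no output)
```

View pics/crop0.png

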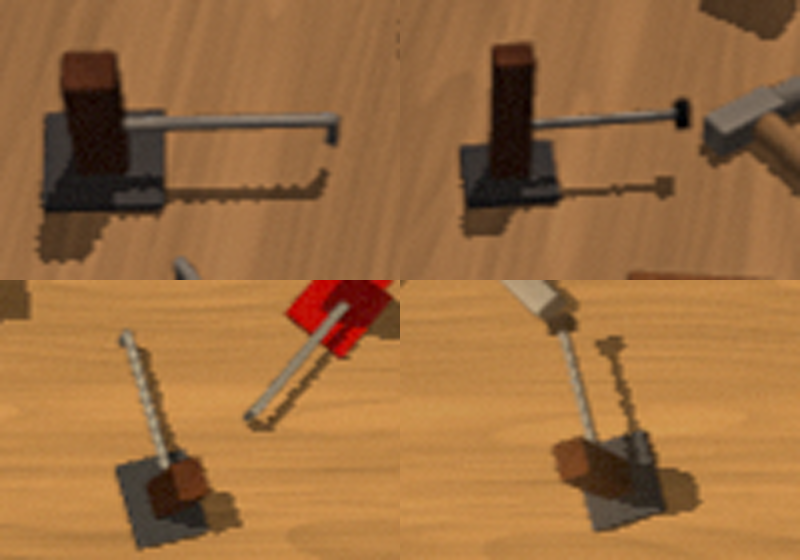

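View pics/crop1.png

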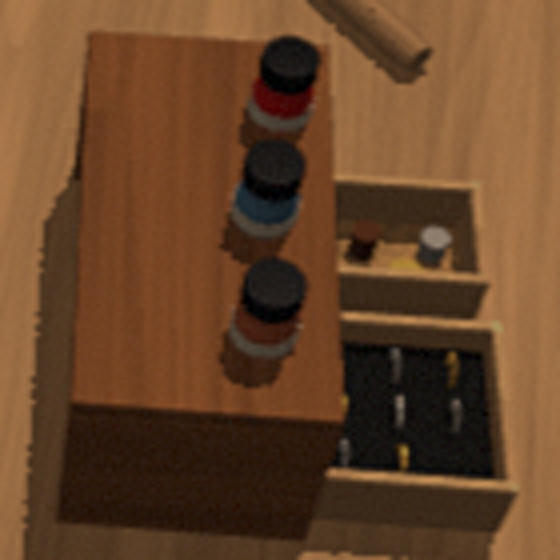

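The top-left and bottom-left crops show the wanted tool: scene (238,275), with its rod end turned down at (298,278). The one at scene (303,82) ends in black rubber at (346,78). The wide tray with rings is at scene (415,212), the -y side of the riser; the bits tray is at (412,172).

```bash
cat > h.py <<'E'
import numpy as np,cv2
from workcell import bot
def cloud(c):
    d=c["depth"]; v,u=np.mgrid[0:d.shape[0],0:d.shape[1]]
    P=np.stack([(u-c["cx"])/c["fx"]*d,(v-c["cy"])/c["fy"]*d,d],-1)
    W=(P-c["t"])@c["R"]; W[d<=0]=np.nan
    return W
def ray(c,u,v,z):
    r=c["R"].T@np.array([(u-c["cx"])/c["fx"],(v-c["cy"])/c["fy"],1]); o=-c["R"].T@c["t"]
    return o+r*(z-o[2])/r[2]
def proj(c,X):
    p=c["R"]@np.asarray(X)+c["t"]; return c["fx"]*p[0]/p[2]+c["cx"],c["fy"]*p[1]/p[2]+c["cy"]
def inbox(W,x0,x1,y0,y1,z0,z1):
    with np.errstate(invalid='ignore'):
        return (W[...,0]>x0)&(W[...,0]<x1)&(W[...,1]>y0)&(W[...,1]<y1)&(W[...,2]>z0)&(W[...,2]<z1)
E
python3 - <<'E'
from h import *
for n in("scene","top"):
    c=dict(np.load(f"{n}0.npz")); W=cloud(c)
    g=inbox(W,0.2,0.45,-.5,.5,-.01,.01); print(n,"bench z",np.nanmedian(W[g][:,2]))
    m=inbox(W,.3,.9,-.3,.3,.127,.142); pts=W[m]; print("riser z",np.median(pts[:,2]))
    r=cv2.minAreaRect(pts[:,:2].astype(np.float32)*1000); print(r, cv2.boxPoints(r).round(1).tolist())
    # tool
    uv=(238,275) if n=="scene" else (350,238)
    print("bench pt",ray(c,*uv,0.0).round(3))
    m=inbox(W,.2,.6,-.4,-.1,.108,.13); pts=W[m]; print("handle top n",len(pts), np.nanmean(pts,0) if len(pts) else "")
    if len(pts)>3: print(cv2.minAreaRect(pts[:,:2].astype(np.float32)*1000))
    m=inbox(W,.2,.6,-.35,-.1,.04,.062); pts=W[m]; print("rod n",len(pts), pts.min(0).round(3),pts.max(0).round(3))
    m=inbox(W,.2,.6,-.35,-.1,.006,.014); pts=W[m]; print("foot n",len(pts), cv2.minAreaRect(pts[:,:2].astype(np.float32)*1000) if len(pts) else "")
E
```

```text
scene bench z 0.0015875100616689348
riser z 0.13662409279598176
((710.3685913085938, -74.55973815917969), (150.64955139160156, 455.6997985839844), 6.767136573791504) [[608.7000122070312, 142.8000030517578], [662.4000244140625, -309.70001220703125], [812.0, -291.8999938964844], [758.2999877929688, 160.60000610351562]]
bench pt [ 0.462 -0.269  0.   ]
handle top n 175 [ 0.4769612  -0.29762318  0.11993258]
((476.07830810546875, -295.7189636230469), (29.827369689941406, 24.92194175720215), 14.605490684509277)
rod n 252 [ 0.267 -0.31   0.04 ] [ 0.6   -0.155  0.062]
foot n 1045 ((401.0123291015625, -224.75628662109375), (397.885498046875, 246.63552856445312), 0.46968114376068115)
top bench z 0.0006090358662000007
riser z 0.13577658892514327
((708.8543090820312, -74.3717041015625), (152.5078582763672, 447.8860778808594), 6.870490550994873) [[606.4000244140625, 138.8000030517578], [659.9000244140625, -305.79998779296875], [811.4000244140625, -287.6000061035156], [757.7999877929688, 157.10000610351562]]
bench pt [ 0.48  -0.296  0.   ]
handle top n 88 [ 0.47380802 -0.2944125   0.1197741 ]
((474.2279968261719, -295.6746826171875), (29.987525939941406, 23.995084762573242), 15.260773658752441)
rod n 107 [ 0.327 -0.303  0.04 ] [ 0.598 -0.155  0.061]
foot n 573 ((401.0271301269531, -225.45999145507812), (245.91712951660156, 390.97991943359375), 89.81521606445312)
```

```bash
cat >> h.py <<'E'
def comp(m,uv=None):
    n,l,s,_=cv2.connectedComponentsWithStats(m.astype(np.uint8)); i=1+np.argmax(s[1:,4]); return l==i
def rectof(W,m): 
    r=cv2.minAreaRect((W[m][:,:2]*1000).astype(np.float32)); return r,cv2.boxPoints(r).round(1).tolist()
E
python3 - <<'E'
from h import *
for n in("scene","top"):
    c=dict(np.load(f"{n}0.npz")); W=cloud(c)
    m=comp(inbox(W,.3,.9,-.3,.3,.127,.142)); print(n,rectof(W,m))
    m=inbox(W,.48,.62,-.31,-.22,.044,.062); P=W[m]; 
    l=cv2.fitLine((P[:,:2]*1000).astype(np.float32),cv2.DIST_HUBER,0,.01,.01).ravel(); print("rod",len(P),l,np.degrees(np.arctan2(l[1],l[0])))
    e=(P[:,:2]*1000-[475,-295.7])@[np.cos(.26),np.sin(.26)]; print("rod along",e.min(),e.max())
    m=inbox(W,.43,.52,-.34,-.25,.006,.014); m=comp(m); print("foot",rectof(W,m)[0])
    for k in [(0.75,0.9,-.14,.2,.045,.058)]:
        m=inbox(W,*k); cnt=W[m]; nl,lab,st,_=cv2.connectedComponentsWithStats(m.astype(np.uint8))
        for i in range(1,nl):
            if st[i,4]>15: print("tray rim",st[i],rectof(W,lab==i))
E
```

```text
scene (((700.3267211914062, 10.06646728515625), (150.64955139160156, 285.2598876953125), 6.767136573791504), [[608.7000122070312, 142.8000030517578], [642.2999877929688, -140.39999389648438], [791.9000244140625, -122.69999694824219], [758.2999877929688, 160.60000610351562]])
rod 224 [ 9.6918529e-01  2.4633287e-01  5.4743567e+02 -2.7949927e+02] 14.260613
rod along 2.3643232371898546 133.26621844893484
foot ((476.1045227050781, -295.50286865234375), (69.8937759399414, 60.30134963989258), 13.13039493560791)
tray rim [394 153  39  30 357] (((830.3222045898438, 90.88922119140625), (92.93840789794922, 85.14048767089844), 6.505809307098389), [[779.2999877929688, 127.9000015258789], [789.0, 43.29999923706055], [881.2999877929688, 53.900001525878906], [871.7000122070312, 138.5]])
tray rim [392 188  47  46 484] (((844.0903930664062, -38.54869079589844), (107.2913589477539, 127.28414154052734), 4.005823135375977), [[786.0999755859375, 21.200000762939453], [795.0, -105.80000305175781], [902.0999755859375, -98.30000305175781], [893.2000122070312, 28.700000762939453]])
tray rim [372 232  18   5  4
[... 604 characters left out ...]
d along 8.885140563468905 132.86307403472978
foot ((474.5882873535156, -295.25518798828125), (70.12245178222656, 59.55022048950195), 13.854574203491211)
tray rim [251 112  39  26 176] (((857.1732177734375, -37.89471435546875), (79.69377899169922, 119.95280456542969), 6.918418884277344), [[810.4000244140625, 16.799999237060547], [824.7999877929688, -102.19999694824219], [904.0, -92.5999984741211], [889.5, 26.399999618530273]])
tray rim [218 118  27  24 136] (((837.8050537109375, 90.99407196044922), (76.77449798583984, 80.47819519042969), 6.792680740356445), [[794.9000244140625, 126.4000015258789], [804.4000244140625, 46.5], [880.7000122070312, 55.599998474121094], [871.2000122070312, 135.5]])
```

```bash
cat >> h.py <<'E'
from scipy.spatial.transform import Rotation as Ro
def go(x,y,z,jaw):
    o=bot.get_obs(); R=Ro.from_quat(o["tool_rot"]).as_matrix(); p=np.array(o["eef_pos"])*1000
    d=R.T@(np.array([x,y,z])-p); a=np.degrees(np.arctan2(R[1,1],R[0,1])); t=(a-jaw+90)%180-90
    print("clock",round(float(o["clock"]),2),"pos",p.round(1),"jaw",round(a,1),"tilt",R[:,2].round(3),"->tool shift",d.round(1),"turn",round(t,1),"F",np.round(o["ft_force"],1),"w",round(float(o["grip_width"]),4))
E
python3 -m crank '[[[0,0,0,-9.6,0],[0,0,0,-9.6,0],[0,0,0,-9.6,0],[0,0,0,-9.6,0],[-6,-61,0,0,0],[-6,-61,0,0,0],[-6,-61,0,0,0],[-6,-61,0,0,0],[-6,-61,0,0,0],[-6,-61,0,0,0],[-6,-61,0,0,0],[-6,-61,0,0,0]]]'
python3 - <<'E'
from h import *
go(475,-295.6,200,103.7)
c=dict(np.load("top0.npz")); W=cloud(c)
for k in [(322,293),(214,293)]:
    p=ray(c,*k,.02); print(k,p.round(3))
    x,y=p[:2]; m=comp(inbox(W,x-.07,x+.07,y-.07,y+.07,.008,.1)); print(rectof(W,m)[0],W[m][:,2].max())
E
```

```text
clock: 1.6
eef_pos: [0.3839, -0.0135, 0.2064]
tool_rot: [-0.136, 0.991, -0.004, -0.002]
ft_force: [0.4, 0.3, -0.1]
grip_width: 0.0854
clock 1.6 pos [383.9 -13.5 206.4] jaw 105.7 tilt [-0.002 -0.009 -1.   ] ->tool shift [ -11.5 -296.2    8.6] turn 2.0 F [ 0.4  0.3 -0.1] w 0.0854
(322, 293) [ 0.305 -0.197  0.02 ]
((306.178466796875, -198.00253295898438), (89.9869613647461, 90.20268249511719), 0.44783926010131836) 0.042019905841740895
(214, 293) [0.31  0.141 0.02 ]
((308.4384460449219, 137.2209014892578), (86.24885559082031, 87.3697738647461), 89.505615234375) 0.047201763978540506
```

```bash
python3 -m crank '[[[-2,-60,0,0,0],[-2,-60,0,0,0],[-2,-60,0,0,0],[-2,-60,0,0,0],[-3,-56,6,2,0],[0,0,0,0,0],[0,0,0,0,0]]]'
python3 - <<'E'
from h import *
go(475,-295.6,200,103.7)
E
```

```text
clock: 2.48
eef_pos: [0.4742, -0.3089, 0.198]
tool_rot: [-0.115, 0.993, -0.002, -0.003]
ft_force: [0.2, 0.1, 0.8]
grip_width: 0.0854
clock 2.48 pos [ 474.2 -308.9  198. ] jaw 103.2 tilt [-0.006 -0.004 -1.   ] ->tool shift [-3.8 12.8 -2.1] turn -0.5 F [0.2 0.1 0.8] w 0.0854
```

```bash
python3 -m crank '[[[-4,13,0,0,0],[0,0,0,0,0],[0,0,30,0,0],[0,0,30,0,0],[0,0,0,0,0]]]'
python3 - <<'E'
from h import *
go(475,-295.6,71,103.7)
for n in("scene","top"):
    c=bot.camera(n); W=cloud(c); cv2.imwrite(f"pics/{n}1.png",c["img"])
c=bot.camera("scene")
cv2.imwrite("pics/s1c.png",cv2.resize(c["img"][180:330,150:350],(800,600)))
E
```

```text
clock: 3.1
eef_pos: [0.4755, -0.2887, 0.1403]
tool_rot: [-0.119, 0.993, -0.003, -0.001]
ft_force: [-0.6, 0.6, -1.0]
grip_width: 0.0851
clock 3.1 pos [ 475.5 -288.7  140.3] jaw 103.7 tilt [-0.002 -0.006 -1.   ] ->tool shift [ 1.9 -6.2 69.4] turn -0.0 F [-0.6  0.6 -1. ] w 0.0851
```

View pics/s1c.png

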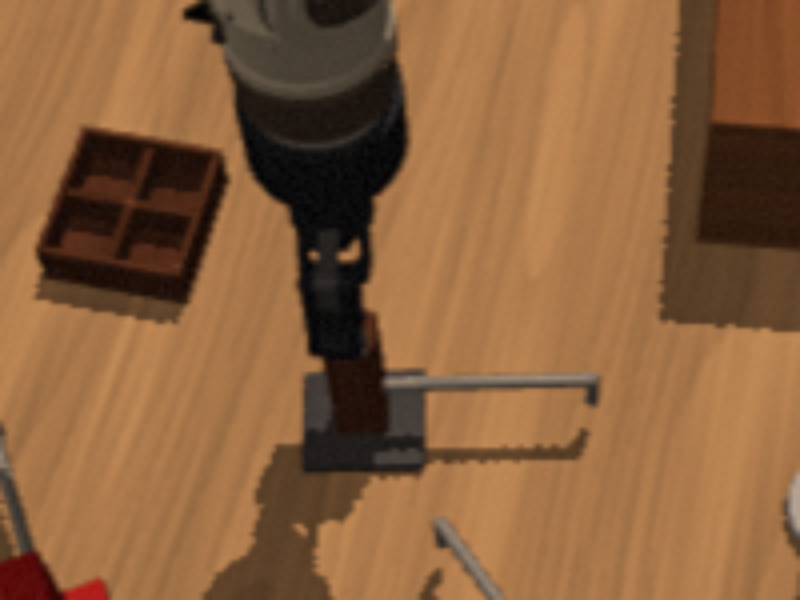

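The picture shows the open fingers around the wooden handle top (crop 360,330), with the hook end at (592,385). Next I centre, go down and close.

```bash
python3 -m crank '[[[2,-6,0,0,0],[0,0,0,0,0],[0,0,35,0,0],[0,0,30,0,0],[0,0,0,0,0]]]'
python3 - <<'E'
from h import *
go(475,-295.6,71,103.7)
E
```

```text
clock: 3.88
eef_pos: [0.4811, -0.301, 0.0828]
tool_rot: [-0.118, 0.993, -0.008, 0.005]
ft_force: [-0.2, 0.2, 0.6]
grip_width: 0.0852
clock 3.88 pos [ 481.1 -301.    82.8] jaw 103.6 tilt [ 0.013 -0.015 -1.   ] ->tool shift [ 4.8  6.9 11.6] turn -0.1 F [-0.2  0.2  0.6] w 0.0852
```

```bash
python3 -m crank '[[[5,7,11,0,0],[0,0,0,0,0]]]'
python3 - <<'E'
from h import *
go(475,-295.6,71,103.7)
for i in range(3): print(np.round(np.array(bot.get_obs()["eef_pos"])*1000,1), np.round(bot.get_obs()["joint_vel"],3))
E
```

```text
clock: 4.12
eef_pos: [0.4761, -0.2967, 0.0741]
tool_rot: [-0.118, 0.993, -0.009, 0.007]
ft_force: [-0.2, 0.4, 0.7]
grip_width: 0.0853
clock 4.12 pos [ 476.1 -296.7   74.1] jaw 103.6 tilt [ 0.016 -0.017 -1.   ] ->tool shift [0.9 1.3 3. ] turn -0.1 F [-0.2  0.4  0.7] w 0.0853
[ 476.1 -296.7   74.1] [-0.004 -0.018  0.065 -0.001 -0.002  0.002]
[ 476.1 -296.7   74.1] [-0.004 -0.018  0.065 -0.001 -0.002  0.002]
[ 476.1 -296.7   74.1] [-0.004 -0.018  0.065 -0.001 -0.002  0.002]
```

```bash
python3 -m crank '[[[1,1,3,0,0],[0,0,0,0,120],[0,0,0,0,255],[0,0,0,0,255],[0,0,0,0,255],[0,0,0,0,255],[0,0,0,0,255],[0,0,0,0,255]]]'
python3 - <<'E'
from h import *
go(475,-295.6,71,103.7)
E
```

```text
clock: 5.12
eef_pos: [0.4777, -0.2978, 0.0746]
tool_rot: [-0.118, 0.993, -0.012, 0.009]
ft_force: [0.5, -0.6, 0.4]
grip_width: 0.0229
clock 5.12 pos [ 477.7 -297.8   74.6] jaw 103.5 tilt [ 0.021 -0.021 -1.   ] ->tool shift [2.1 2.9 3.5] turn -0.2 F [ 0.5 -0.6  0.4] w 0.0229
```

```bash
python3 -m crank '[[[0,0,-20,0,255],[0,0,-20,0,255],[3,50,0,3.5,255],[3,50,0,3.4,255]]]'
python3 - <<'E'
from h import *
go(490,-81,109,96.8)
c=bot.camera("scene")
cv2.imwrite("pics/s2c.png",cv2.resize(c["img"][130:330,180:440],(780,600)))
E
```

```text
clock: 5.62
eef_pos: [0.4497, -0.2006, 0.1107]
tool_rot: [-0.054, 0.998, -0.01, 0.009]
ft_force: [0.4, 0.0, -3.0]
grip_width: 0.0231
clock 5.62 pos [ 449.7 -200.6  110.7] jaw 96.1 tilt [ 0.019 -0.02  -1.   ] ->tool shift [-5.280e+01  1.146e+02  1.000e-01] turn -0.7 F [ 0.4  0.  -3. ] w 0.0231
```

View pics/s2c.png

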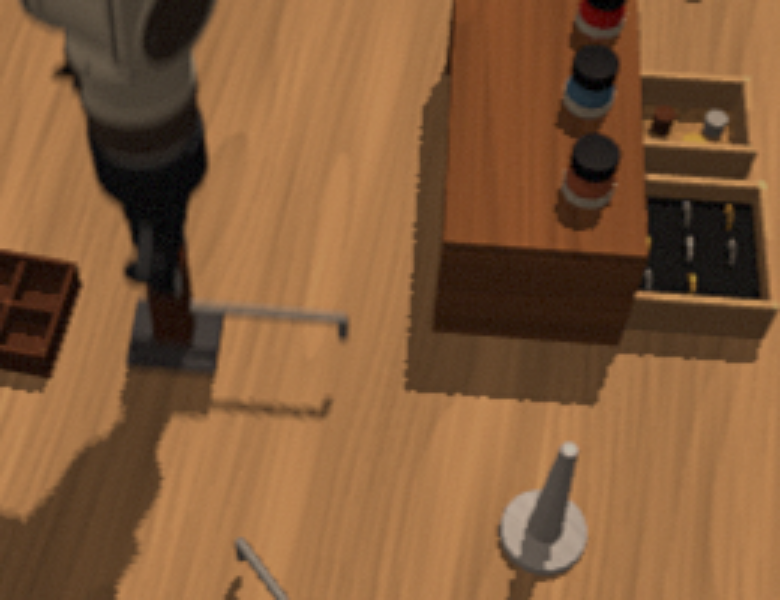

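The tool is held and lifted; its hook tip is at crop (343,335), still left of the riser.

```bash
python3 -m crank '[[[-13,48,0,0,255],[-18,45,0,-0.5,255],[-15,14,0,0,255],[0,0,0,0,255]]]'
python3 - <<'E'
from h import *
go(490,-81,109,96.8)
ex=np.array([.993,.1184]);ey=np.array([-.1184,.993]);O=np.array([624.3,.6])
for n in ("scene","top"):
    c=bot.camera(n); W=cloud(c); cv2.imwrite(f"pics/{n}3.png",c["img"])
    m=inbox(W,.53,.68,-.15,0.02,.045,.105)
    P=W[m]*1000; q=np.c_[(P[:,:2]-O)@ex,(P[:,:2]-O)@ey,P[:,2]]
    q=q[(q[:,0]<0)]
    l=cv2.fitLine(q[:,:2].astype(np.float32),cv2.DIST_HUBER,0,.01,.01).ravel()
    print(n,len(q),"line",l.round(3),"xmax",np.sort(q[:,0])[-4:].round(1)); t=q[q[:,0]>q[:,0].max()-8]; print("end y,z",np.median(t[:,1]),t[:,2].min(),t[:,2].max()); k=q[q[:,0]<q[:,0].max()-15]; print("rod z", np.polyfit(k[:,0],k[:,2],1).round(3))
E
```

```text
clock: 6.18
eef_pos: [0.4795, -0.0789, 0.1077]
tool_rot: [-0.061, 0.998, -0.007, 0.006]
ft_force: [-0.8, -0.4, -3.0]
grip_width: 0.023
clock 6.17 pos [479.5 -78.9 107.7] jaw 96.9 tilt [ 0.013 -0.013 -1.   ] ->tool shift [-10.2  -3.4  -1.1] turn 0.1 F [-0.8 -0.4 -3. ] w 0.023
scene 133 line [ 1.0000e+00 -1.4000e-02 -5.7072e+01 -6.3044e+01] xmax [-22.1 -22.  -21.  -20.9]
end y,z -63.83529578334101 59.32020139100579 92.58374546529188
rod z [-2.3000e-02  8.6918e+01]
top 2 line [ 4.10000e-02  9.99000e-01 -6.01000e-01 -1.32401e+02] xmax [-0.7 -0.5]
end y,z -132.4008153902866 99.49579849179902 101.47914060053418Traceback (most recent call last):
  File "<stdin>", line 10, in <module>
    raise TypeError("expected non-empty vector for x")
TypeError: expected non-empty vector for x
```

The hook axis is at riser x ≈ -25, y ≈ -63, with the tip about 57 mm up. The loop centre is at x ≈ 47, y ≈ -65. I go forward about 71 mm, then look at the numbers before lowering.

```bash
python3 -m crank '[[[-30,-1,0,0,255],[-30,-1,0,0,255],[-8,0,0,0,255],[0,0,0,0,255]]]'
cat >> h.py <<'E'
ex=np.array([.993,.1184]);ey=np.array([-.1184,.993]);O=np.array([624.3,.6])
def hook():
    o=bot.get_obs(); p=np.array(o["eef_pos"])*1000; R=Ro.from_quat(o["tool_rot"]).as_matrix()
    # tool-held: hook tip in TCP frame, from grasp: handle axis 2.1 behind TCP in handle x, TCP 74.6 up, grip tilt .027 rad
    d=R@np.array([2.1-130+0.,1.0,74.6-36+0.0])  # point at 36 mm height on hook
    h=p+d; print("hook(riser) x",((h[:2]-O)@ex).round(1),"y",((h[:2]-O)@ey).round(1),"lift",(h[2]-36).round(1))
E
python3 - <<'E'
from h import *
go(549.4+2,-74.1,107.7,96.8); hook()
E
```

```text
clock: 6.78
eef_pos: [0.5436, -0.0784, 0.1067]
tool_rot: [-0.056, 0.998, -0.007, 0.002]
ft_force: [1.1, 0.3, -2.7]
grip_width: 0.0231
clock 6.78 pos [543.6 -78.4 106.7] jaw 96.4 tilt [ 0.005 -0.015 -1.   ] ->tool shift [-8.3  3.4 -1. ] turn -0.4 F [ 1.1  0.3 -2.7] w 0.0231
hook(riser) x 38.5 y -69.3 lift 32.6
```

```bash
cat >> h.py <<'E'
def hook():
    o=bot.get_obs(); p=np.array(o["eef_pos"])*1000; R=Ro.from_quat(o["tool_rot"]).as_matrix()
    R0=Ro.from_quat([-.118,.993,-.012,.009]).as_matrix(); a=np.radians(13.6)
    hp=np.array([475.2,-295.6,36])+[130*np.cos(a),130*np.sin(a),0]; d=R0.T@(hp-[477.7,-297.8,74.6])
    up=R@R0.T@np.array([0,0,1])
    h=p+R@d; print("hook(riser) x",((h[:2]-O)@ex).round(1),"y",((h[:2]-O)@ey).round(1),"lift",(h[2]-36).round(1),"up",up.round(3))
E
python3 - <<'E'
from h import *
hook()
c=bot.camera("scene"); cv2.imwrite("pics/s4c.png",cv2.resize(c["img"][110:310,220:480],(780,600)))
W=cloud(c); m=inbox(W,.53,.64,-.15,0.02,.07,.105);P=W[m]*1000; q=np.c_[(P[:,:2]-O)@ex,(P[:,:2]-O)@ey,P[:,2]]; q=q[(q[:,0]<-5)&(q[:,0]>-60)]
print(len(q),np.polyfit(q[:,0],q[:,1],1),np.polyfit(q[:,0],q[:,2],1))
E
```

```text
hook(riser) x 38.1 y -66.5 lift 30.7 up [ 0.013 -0.009  1.   ]
79 [ 2.83492813e-03 -7.04692716e+01] [-3.54034698e-02  8.61582050e+01]
```

View pics/s4c.png

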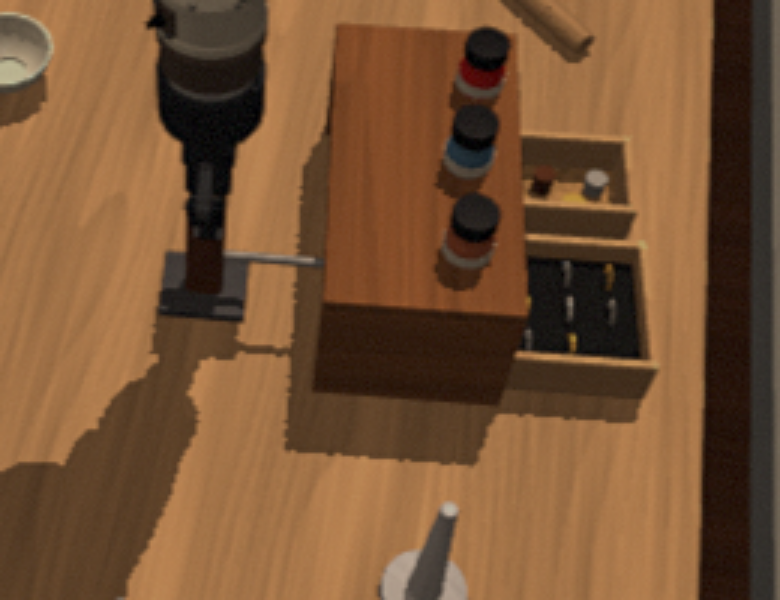

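The hook is under the ledge at x ≈ 38, y ≈ -67, with 30 mm of lift. I go forward 8 mm, then lower about 26 mm.

```bash
python3 -m crank '[[[-9,2,0,-0.3,255],[0,0,0,0,255]]]'
python3 - <<'E'
from h import *
hook()
E
python3 -m crank '[[[0,0,13,0,255],[0,0,0,0,255]]]'
python3 - <<'E'
from h import *
hook()
E
```

```text
clock: 7.08
eef_pos: [0.5507, -0.0759, 0.1067]
tool_rot: [-0.058, 0.998, -0.007, 0.001]
ft_force: [-0.5, -0.4, -2.6]
grip_width: 0.0227
hook(riser) x 45.4 y -64.2 lift 30.4 up [ 0.014 -0.009  1.   ]
clock: 7.32
eef_pos: [0.5499, -0.0759, 0.0927]
tool_rot: [-0.058, 0.998, -0.007, 0.001]
ft_force: [-0.5, 0.1, -2.9]
grip_width: 0.0227
hook(riser) x 44.6 y -64.1 lift 16.3 up [ 0.015 -0.009  1.   ]
```

```bash
python3 -m crank '[[[0,0,12,0,255],[0,0,0,0,255]]]'
python3 - <<'E'
from h import *
hook(); go(0,0,0,96.8)
c=bot.camera("scene"); W=cloud(c); 
m=inbox(W,.53,.64,-.15,0.02,.05,.07);P=W[m]*1000; q=np.c_[(P[:,:2]-O)@ex,(P[:,:2]-O)@ey,P[:,2]]; q=q[(q[:,0]<-15)&(q[:,0]>-60)]
print(len(q),np.polyfit(q[:,0],q[:,1],1),np.polyfit(q[:,0],q[:,2],1))
E
```

```text
clock: 7.58
eef_pos: [0.5493, -0.076, 0.0794]
tool_rot: [-0.058, 0.998, -0.007, 0.0]
ft_force: [-0.6, -0.8, -1.4]
grip_width: 0.0226
hook(riser) x 43.9 y -64.1 lift 2.9 up [ 0.017 -0.009  1.   ]
clock 7.58 pos [549.3 -76.   79.4] jaw 96.7 tilt [ 0.001 -0.015 -1.   ] ->tool shift [536.6 140.8  77.5] turn -0.1 F [-0.6 -0.8 -1.4] w 0.0226
58 [ 1.94293291e-02 -6.72316542e+01] [-4.56423080e-02  5.75836424e+01]
```

Lowered with no contact force, rod top about 56 mm, so the tip is about 22–25 mm up, below the bar. I start the pull.

```bash
python3 -m crank '[[[8,0,-1,0,255],[10,0,0,0,255],[10,0,0,0,255],[10,0,0,0,255]]]'
python3 - <<'E'
from h import *
hook(); go(0,0,0,96.8)
c=bot.camera("top"); W=cloud(c)
m=comp(inbox(W,.75,.93,-.14,.04,.045,.058)); print("wide back",rectof(W,m))
cv2.imwrite("pics/t5c.png",cv2.resize(c["img"][90:240,190:360],(680,600)))
E
```

```text
clock: 8.12
eef_pos: [0.5124, -0.0807, 0.0824]
tool_rot: [-0.059, 0.998, -0.008, 0.004]
ft_force: [1.1, 0.8, -3.6]
grip_width: 0.0228
hook(riser) x 7.0 y -64.4 lift 6.7 up [ 0.01  -0.009  1.   ]
clock 8.12 pos [512.4 -80.7  82.4] jaw 96.7 tilt [ 0.008 -0.015 -1.   ] ->tool shift [499.9 141.4  77. ] turn -0.1 F [ 1.1  0.8 -3.6] w 0.0228
wide back (((844.5706176757812, -39.33496856689453), (53.872501373291016, 119.67025756835938), 6.779574871063232), [[810.7999877929688, 16.899999618530273], [824.9000244140625, -101.9000015258789], [878.4000244140625, -95.5999984741211], [864.2999877929688, 23.299999237060547]])
```

View pics/t5c.png

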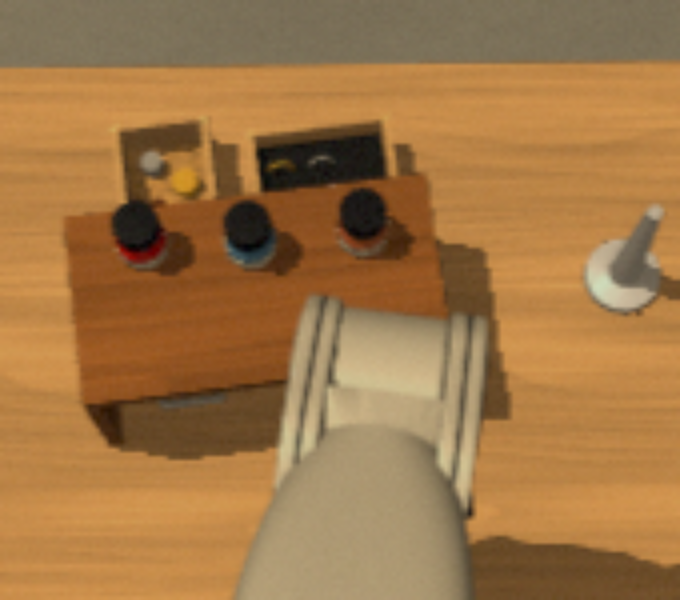

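The wide tray's back edge has come in by about 26 mm (crop 320,130), and the narrow tray is unchanged. The hold crept up about 4 mm, so I push down a little while pulling on.

```bash
python3 -m crank '[[[10,0,2,0,255],[12,0,2,0,255],[12,0,1,0,255]]]'
python3 - <<'E'
from h import *
hook()
E
```

```text
clock: 8.55
eef_pos: [0.4771, -0.0853, 0.0782]
tool_rot: [-0.059, 0.998, -0.008, 0.005]
ft_force: [2.2, -0.3, -1.6]
grip_width: 0.0229
hook(riser) x -28.5 y -64.8 lift 2.9 up [ 0.007 -0.009  1.   ]
```

```bash
python3 -m crank '[[[10,0,1,0,255],[9,0,1,0,255],[6,0,0,0,255],[0,0,0,0,255]]]'
python3 - <<'E'
from h import *
hook(); go(0,0,0,96.8)
c=bot.camera("scene"); W=cloud(c)
cv2.imwrite("pics/s6c.png",cv2.resize(c["img"][110:310,220:480],(780,600)))
E
```

```text
clock: 9.05
eef_pos: [0.4482, -0.0885, 0.0754]
tool_rot: [-0.058, 0.998, -0.008, 0.004]
ft_force: [-0.0, 0.9, -0.9]
grip_width: 0.0229
hook(riser) x -57.6 y -64.7 lift -0.2 up [ 0.009 -0.009  1.   ]
clock 9.05 pos [448.2 -88.5  75.4] jaw 96.7 tilt [ 0.008 -0.015 -1.   ] ->tool shift [435.4 141.2  70.3] turn -0.1 F [-0.   0.9 -0.9] w 0.0229
```

View pics/s6c.png

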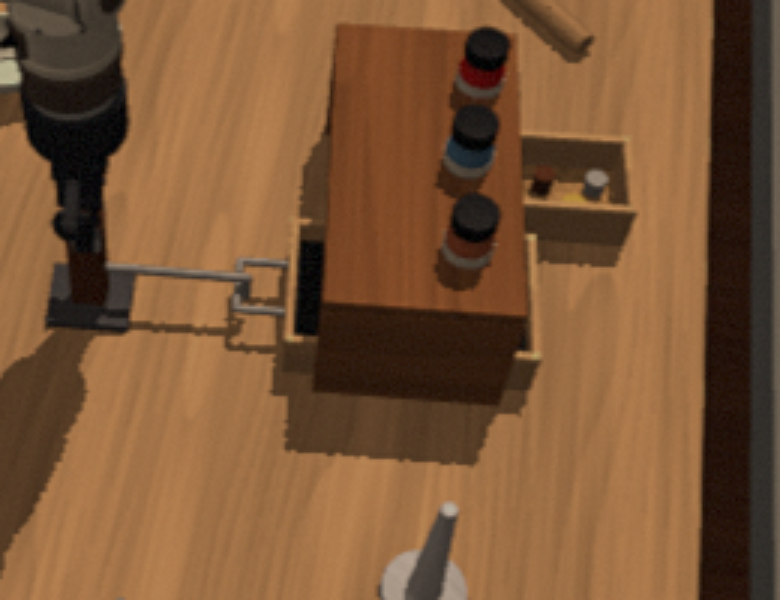

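The whole loop stands in front of the ledge (crop 240–288, 262–312), with the wide tray's front wall in the open too and the narrow tray unmoved. Now I unhook: forward a little, up, back, down.

```bash
python3 -m crank '[[[-8,0,-2,0,255],[0,0,-18,0,255],[0,0,-16,0,255],[0,0,0,0,255]]]'
python3 - <<'E'
from h import *
hook(); go(0,0,0,96.8)
c=bot.camera("scene"); W=cloud(c)
cv2.imwrite("pics/s7c.png",cv2.resize(c["img"][110:310,220:480],(780,600)))
E
```

```text
clock: 9.6
eef_pos: [0.4571, -0.0867, 0.1114]
tool_rot: [-0.059, 0.998, -0.008, 0.002]
ft_force: [0.1, 0.1, -2.6]
grip_width: 0.0225
hook(riser) x -48.8 y -63.9 lift 35.3 up [ 0.013 -0.009  1.   ]
clock 9.6 pos [457.1 -86.7 111.4] jaw 96.7 tilt [ 0.005 -0.015 -1.   ] ->tool shift [444.2 141.3 107.7] turn -0.1 F [ 0.1  0.1 -2.6] w 0.0225
```

View pics/s7c.png

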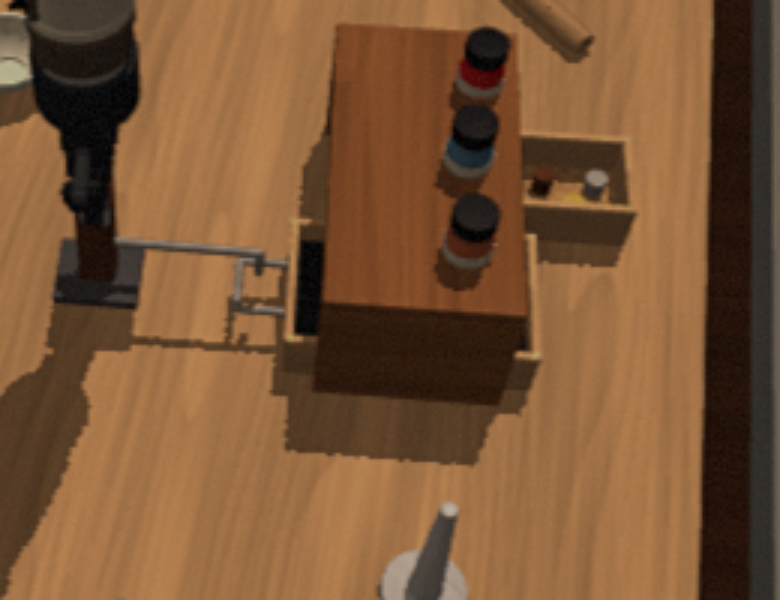

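The hook tip at crop (260,268) is above the loop and clear. I retract 60 mm, then lower.

```bash
python3 -m crank '[[[20,0,0,0,255],[25,0,0,0,255],[20,0,0,0,255],[0,0,0,0,255],[0,0,14,0,255],[0,0,12,0,255],[0,0,0,0,255]]]'
python3 - <<'E'
from h import *
hook(); go(0,0,0,96.8)
E
```

```text
clock: 10.52
eef_pos: [0.3911, -0.094, 0.0795]
tool_rot: [-0.059, 0.998, -0.007, -0.001]
ft_force: [-0.1, -0.2, -2.2]
grip_width: 0.0227
hook(riser) x -115.3 y -63.1 lift 2.7 up [ 0.019 -0.01   1.   ]
clock 10.53 pos [391.1 -94.   79.5] jaw 96.8 tilt [-0.001 -0.014 -1.   ] ->tool shift [377.1 140.6  78.5] turn -0.0 F [-0.1 -0.2 -2.2] w 0.0227
```

```bash
python3 -m crank '[[[0,0,3,0,255],[0,0,1,0,255],[0,0,0,0,255]]]'
python3 - <<'E'
from h import *
hook(); go(0,0,0,96.8)
E
```

```text
clock: 10.9
eef_pos: [0.3924, -0.0942, 0.0757]
tool_rot: [-0.059, 0.998, -0.007, -0.0]
ft_force: [0.1, -0.3, -2.4]
grip_width: 0.0227
hook(riser) x -114.1 y -63.4 lift -0.9 up [ 0.018 -0.01   1.   ]
clock 10.9 pos [392.4 -94.2  75.7] jaw 96.8 tilt [ 0.    -0.014 -1.   ] ->tool shift [378.4 141.   74.3] turn 0.0 F [ 0.1 -0.3 -2.4] w 0.0227
```

```bash
python3 -m crank '[[[0,0,2,0,255],[0,0,0,0,255]]]'
python3 - <<'E'
from h import *
hook()
E
```

```text
clock: 11.15
eef_pos: [0.3933, -0.0947, 0.076]
tool_rot: [-0.059, 0.998, -0.007, 0.001]
ft_force: [-0.0, 0.3, -3.3]
grip_width: 0.0226
hook(riser) x -113.1 y -64.0 lift -0.3 up [ 0.015 -0.009  1.   ]
```

```bash
python3 -m crank '[[[0,0,3,0,255],[0,0,2,0,255]]]'
python3 - <<'E'
from h import *
hook()
E
```

```text
clock: 11.4
eef_pos: [0.3943, -0.0952, 0.0753]
tool_rot: [-0.059, 0.998, -0.008, 0.003]
ft_force: [-8.3, 1.3, 19.3]
grip_width: 0.023
hook(riser) x -112.1 y -64.7 lift -0.6 up [ 0.011 -0.008  1.   ]
```

Foot contact confirmed (Fz about 19 N up). Release.

```bash
python3 -m crank '[[[0,0,0,0,150],[0,0,0,0,60],[0,0,0,0,0],[0,0,0,0,0],[0,0,0,0,0]]]'
python3 - <<'E'
from h import *
go(0,0,0,96.8)
c=bot.camera("scene"); W=cloud(c)
cv2.imwrite("pics/s8c.png",cv2.resize(c["img"][110:310,190:450],(780,600)))
E
```

```text
clock: 12.02
eef_pos: [0.3956, -0.0956, 0.0758]
tool_rot: [-0.059, 0.998, -0.009, 0.004]
ft_force: [-0.1, -0.2, 0.8]
grip_width: 0.0854
clock 12.03 pos [395.6 -95.6  75.8] jaw 96.8 tilt [ 0.009 -0.017 -1.   ] ->tool shift [382.1 143.   70.4] turn -0.0 F [-0.1 -0.2  0.8] w 0.0854
```

View pics/s8c.png

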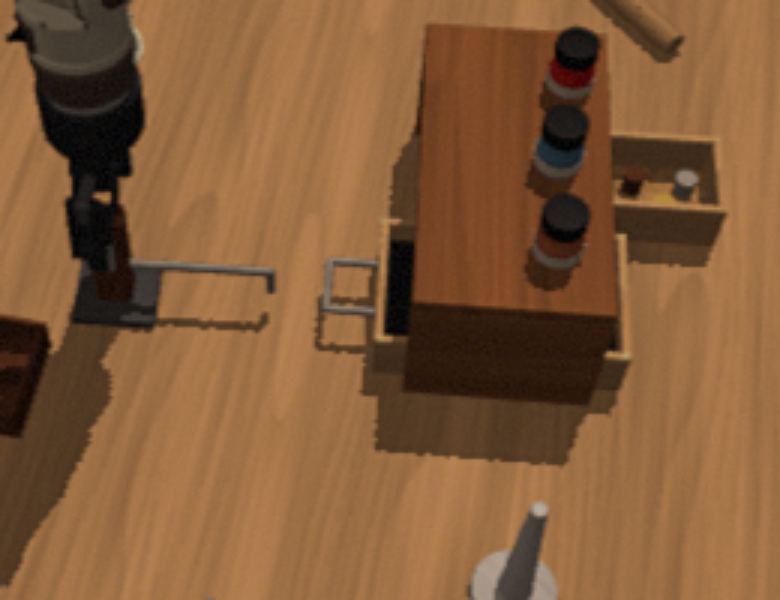

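The tool stands free of the loop: its hook is at crop (270,285) and the loop's front bar at (326,285). I raise the open gripper straight up and check.

```bash
python3 -m crank '[[[0,0,-25,0,0],[0,0,-40,0,0],[0,0,-50,0,0],[0,0,-50,0,0],[40,0,0,0,0],[50,0,0,0,0],[0,0,0,0,0],[0,0,0,0,0],[0,0,0,0,0]]]'
python3 - <<'E'
from h import *
go(0,0,0,96.8)
for n in ("scene","top"):
    c=bot.camera(n); W=cloud(c); cv2.imwrite(f"pics/{n}9.png",c["img"])
    m=inbox(W,.34,.44,-.15,-.05,.108,.13); print(n,"handle top",m.sum(),W[m].mean(0).round(4) if m.sum() else "")
    m=inbox(W,.33,.45,-.16,-.04,.006,.014); print("foot",rectof(W,comp(m))[0] if m.sum() else "", W[m][:,2].mean())
    m=inbox(W,.5,.64,-.14,0,.025,.06); P=W[m]*1000; q=np.c_[(P[:,:2]-O)@ex,(P[:,:2]-O)@ey,P[:,2]]
    for a,b,t in((-105,-15,"loop"),):
        k=(q[:,0]<-5)&(q[:,0]>-80); print("loop/front x",q[k][:,0].min().round(1))
        w=q[(q[:,2]>48)&(q[:,0]<0)&(abs(q[:,1]+65)<50)]; print("front wall x",w[:,0].min().round(1) if len(w) else "")
    m=comp(inbox(W,.75,.93,.03,.15,.045,.058)); print("narrow back",rectof(W,m)[1])
E
```

```text
clock: 13.2
eef_pos: [0.3041, -0.1038, 0.2454]
tool_rot: [-0.06, 0.998, -0.009, 0.004]
ft_force: [0.3, 0.2, 0.2]
grip_width: 0.0853
clock 13.2 pos [ 304.1 -103.8  245.4] jaw 96.8 tilt [ 0.01  -0.017 -1.   ] ->tool shift [291.5 143.8 240.5] turn 0.0 F [0.3 0.2 0.2] w 0.0853
scene handle top 142 [ 0.3943 -0.0996  0.1193]
foot ((393.3161926269531, -99.30521392822266), (70.41877746582031, 57.39665603637695), 5.852338790893555) 0.01055855557750393
loop/front x -67.7
front wall x -133.4
narrow back [[779.0999755859375, 129.0], [789.0999755859375, 42.400001525878906], [881.2999877929688, 53.0], [871.2000122070312, 139.6999969482422]]
top handle top 34 [ 0.4001 -0.0974  0.1202]
foot ((400.62127685546875, -79.08154296875), (47.06173324584961, 25.284400939941406), 7.315061092376709) 0.009961299429937474
loop/front x -69.4
front wall x -133.2
narrow back [[799.5999755859375, 125.9000015258789], [810.7999877929688, 46.099998474121094], [881.5999755859375, 56.0], [870.4000244140625, 135.8000030517578]]
```

View pics/scene9.png

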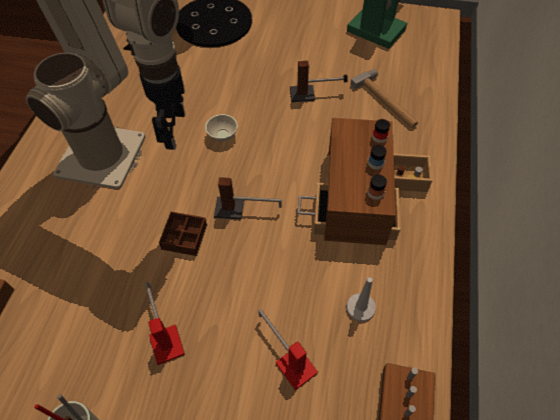

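```bash
python3 -c "
from workcell import bot
print(bot.job_done())"
```

```text
the job is handed in; nothing more can be done
None
```

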